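# Close the drill jig and lay a straightedge along its front

### The arm

A 6-joint arm with a two-finger parallel gripper is mounted at the origin on a cart in front of the work surface, level with it; the furniture and walls round the work are solid. World frame = base frame: x ahead of the robot, y to its left, z up, the work surface at z = 0. Lengths are in m, angles in rad, forces in N, time in s.
With the tool pointing down it reaches from about 0.3 to 0.875 m from the base axis. Payload 6.4 kg.
Tool frame: the origin (TCP) lies midway between the tips of the shut fingers; the grasp point (between the pads) lies 19 mm behind it; z points along the fingers, y is the line along which they close (so a half turn about z gives the same grasp; the last joint's range is limited). The gripper opens to 85 mm and grips with 20 to 120 N. Pads are 22 mm wide; open, the fingers measure 114 mm over their backs; the gripper's body (76 mm by 85 mm) begins 54 mm behind the grasp point. The pads swing forward as they close: fully open they stand 13 mm farther back than shut.
Start: joints at [-1.332, 0.181, 1.607, -0, 1.354, -0.206], TCP at [0.247, -0.519, 0.231] pointing down, gripper open.
Joint ranges: [-2.99, 2.99], [-0.89, 2.07], [0.3, 2.58], [-1.14, 4.28], [0, 2.63], [-3.12, 3.12]. Speed limits (rad/s): [2.57, 2.57, 3.01, 3.14, 3.14, 3.14].

### API

Orientations are given as a unit quaternion [w, x, y, z].
In Python, from bench import sensors, vision, ctrl gives the robot as it stands.
- The arm moves only by the tool carry_out, never from a script. Its argument "deltas" is text: rows parted by semicolons, each of 7 numbers parted by spaces: the shift along the tool's x, y, z in mm, then the turn, a rotation vector about the tool's x, y, z in rad, then the closure, from 0 (fully open) to 1 (shut). In form: tx ty tz ax ay az claw; .... A call has 1 to 12 rows; each row is the pose to reach, as a shift and turn from the pose commanded when the call began, along the tool's axes at that moment; what a row does not reach only later rows make up. A row lasts 1/8 s, in which the tool goes at most 62.5 mm and 10.7 degrees, less where a joint would pass 70% of its speed; a pose out of reach is approached as far as the arm can. A call with a gripper value outside its range is refused whole. The fingers move at their own pace and stop on an object; the grip force is fixed at half the most. Time passes only in rows, so rows that repeat a pose let the fingers close. It gives the time, the measured TCP pose, the force, the opening and the grip force at its end, in the units of the state.
- sensors.get_obs(): the state, without advancing time (a new reading comes with each control period).
- vision.camera(name): name is "scene" or "top" or "wrist"; returns the picture (400x640x3 uint8, blue, green, red); there is no depth.
- vision.camera_model(name): a dict with "K" (3x3 intrinsics, pixels), "extrinsics" (4x4, takes a point from world to camera coordinates); the wrist camera has in their place "hand_eye" (4x4, takes a point from camera to tool coordinates, whose origin is the TCP and whose axes are the flange's). Camera axes: x right, y down, z forward; pixel columns grow to the right and rows downward; lengths in m; the calibration is good to about 2 mm. A picture is of the moment at which its call begins: read the wrist's pose just before it. camera_model takes no time and is no camera call.
- ctrl.hand_in(): hands the job in; it is judged then, once.
The state is a dict: "time_s": time; "q": joint angles; "dq": joint speeds; "joint_efforts": joint torques, N m; "eef_pos": TCP position; "eef_rot": TCP orientation; "wrist_force": force on the tool from outside, world axes, zero at the start; "torque": the same for the moment, N m; "opening": opening from 0.0 (shut) to 1.0 (fully open); "grasp_force": force on a finger pad.
Only numpy, scipy, OpenCV 4.12 (cv2) and the standard library are available. Lean on these libraries where they do the work, as an engineer would, in place of code of your own. Each camera call takes 0.05 s, during which the arm holds its last target. There are 200 camera calls.

### The job

Lower the jig cover gently onto the two pins of the drill-jig base until it lies fully down, and let go of it. Then stand the straightedge on its foot on the bench, with its tall plain face flush against the long side of the base that faces the robot and overlapping both ends of that side, so the edges can be checked. Leave the other things on the bench where they are, and let go of everything.

Things in the scene. Friction and masses are not known exactly. Their poses are not given: they have to be found in the camera images.
- base: Drill-jig base, aluminium block 100 (x) by 140 (y) by 20 mm high, screwed to the bench, immovable. Origin: centre of its underside; x points away from the robot (turned up to 0.35 rad), z up. The long side facing the robot is the plane x = -50 mm, y = -70 to 70. An ear with a screw head (13 mm high) at each short end, x = -13 to 23, out to y = +-98 mm, well behind the front side.
- pin_left (a point): Tip of one of the two steel pins on the base, at x = 0, y = +50, z = 39 mm of the base. Both pins are 12 mm thick and rise 19 mm above the base's top, the last 8 mm tapered.
- pin_right (a point): Tip of the other pin, at x = 0, y = -50, z = 39 mm of the base.
- cover: Jig cover, loose flat aluminium plate 100 (x) by 140 (y) by 12 mm, 0.45 kg. Origin: centre of its underside, z up. Two through holes of 14 mm at x = 0, y = +-50 mm take the pins (1 mm play); a half turn makes no difference. Dark grip bar on top in the middle: 14 mm thick (x), 60 mm long (y), z = 12 to 52 mm. Fully down, its origin is 20 mm above the bench and the pin tips stand 7 mm above the plate.
- straightedge: Straightedge, loose steel angle, 190 mm long (y), 0.5 kg, standing on its foot. Origin: centre of the foot's underside, z up. Foot x = -35 to 35 mm, 10 mm thick; on its +x edge a leg 10 mm thick, up to z = 34 mm, whose outer side x = +35 mm is the flush face. Dark grip rib 12 mm thick (x, centred on x = -4 mm), 60 mm long (y, centred), up to z = 66 mm. Breaks loose at up to 12 N; may tip if pushed high.
- face_left (a point): Point on the straightedge's flush face, at x = +35, y = +65, z = +20 mm of the straightedge; axes as the straightedge's.
- face_right (a point): Point on the straightedge's flush face, at x = +35, y = -65, z = +20 mm of the straightedge; axes as the straightedge's.
- tape_roll: Bystander: roll of beige tape, 69 mm across, 18 mm high, lying flat. Origin under its centre.
- pliers: Bystander: pliers with blue handles lying flat, 160 x 48 x 12 mm, near the robot. Origin under the middle.
- marker: Bystander: white marker with a blue cap lying on the bench, 124 x 14 x 12 mm. Origin under the middle.
- gauge_block: Bystander: small steel block, 24 x 24 x 18 mm. Origin under the middle.

How it is judged:
By the outcome, as a careful person would: the job done as asked, in the order asked, and still so for the second after the job is handed in, with the robot touching nothing.
It also fails if it takes over 72 s, if anything falls off the work surface, if the arm or the gripper's body presses on something with over 40 N, if the wrist force passes 120 N, or if a joint passes its speed limit or range.

## Working session

There is one attempt and no reset: what is moved stays moved. The work goes in short steps, Python scripts to look and compute and a tool call to move; the robot and the scene stay as the last step left them, time stands still between calls to the robot, and variables do not carry over. Pictures are saved under pics/ and viewed, at most 10 in all, crops included, and the job is handed in when it is done.

Besides the shell and the picture viewer there is one more tool, called after ">>>" by a JSON object that holds its "name" and its "arguments", one argument or row to a line. carry_out: Moves the arm, as the interface text tells. Its arguments: {"type":"object","properties":{"deltas":{"type":"string"}},"required":["deltas"]}

```bash
mkdir -p pics; python3 - <<'E'
from bench import sensors, vision, ctrl
import cv2,numpy as np
o=sensors.get_obs();print(o)
for n in("scene","top"):
    cv2.imwrite(f"pics/{n}1.png",vision.camera(n));m=vision.camera_model(n);print(n,np.round(m["K"],1).tolist(),np.round(m["extrinsics"],4).tolist())
print(vision.camera_model("wrist"))
E
```

```text
{'time_s': 0.0, 'q': array([-1.33229209e+00,  1.81519971e-01,  1.60800383e+00, -3.44325864e-06,
        1.35381498e+00, -2.06312480e-01]), 'dq': array([-0.0003093 ,  0.00113927, -0.00082927,  0.00050118, -0.00102839,
       -0.00045403]), 'joint_efforts': array([-8.20552250e-04, -4.44869399e+01, -3.51341128e+01, -3.93187820e-04,
        9.03571432e-03, -6.62383684e-06]), 'eef_pos': array([ 0.24729285, -0.51849286,  0.23039803]), 'eef_rot': array([-8.72922567e-04,  9.75368591e-01,  2.20579577e-01, -1.57328218e-05]), 'wrist_force': array([-0.07484919,  0.917567  ,  0.52996214]), 'torque': array([0.05430788, 0.03137788, 0.03838929]), 'grasp_force': 0.0, 'opening': 1.0054901399457536}
scene [[519.7, 0.0, 317.4], [0.0, 519.7, 194.0], [0.0, 0.0, 1.0]] [[0.6268, -0.7791, 0.0116, -0.2893], [-0.3252, -0.275, -0.9048, 0.2524], [0.7081, 0.5634, -0.4257, 0.811], [0.0, 0.0, 0.0, 1.0]]
top [[520.5, 0.0, 315.9], [0.0, 520.5, 200.3], [0.0, 0.0, 1.0]] [[0.0177, -0.9998, 0.0129, 0.0519], [-0.9814, -0.0198, -0.1911, 0.55], [0.1913, -0.0093, -0.9815, 1.1497], [0.0, 0.0, 0.0, 1.0]]
{'K': array([[300.00650857,   0.        , 318.93486722],
       [  0.        , 300.00650857, 202.20143073],
       [  0.        ,   0.        ,   1.        ]]), 'hand_eye': array([[ 8.16203706e-04, -9.63100666e-01, -2.69140187e-01,
         6.82400547e-02],
       [ 9.99998903e-01,  4.53488395e-04,  1.40985201e-03,
         9.25965208e-04],
       [-1.23577746e-03, -2.69141043e-01,  9.63099980e-01,
        -1.42115280e-01],
       [ 0.00000000e+00,  0.00000000e+00,  0.00000000e+00,
         1.00000000e+00]])}
```

View pics/top1.png

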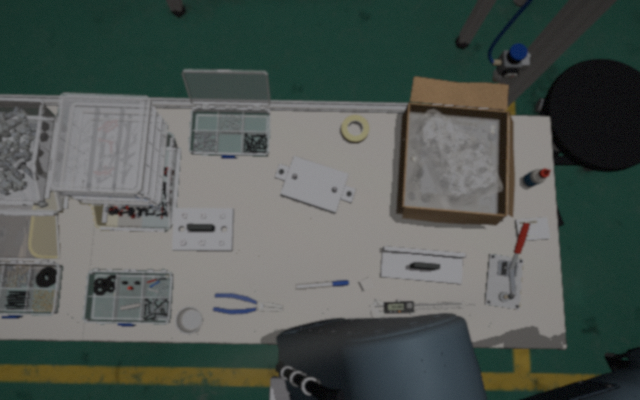

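View pics/scene1.png

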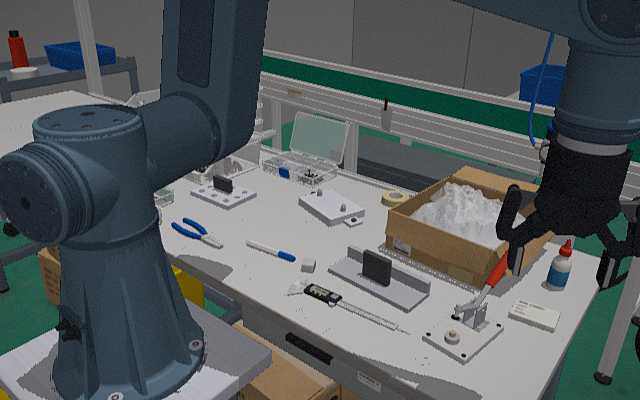

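The top view shows the base near (315,184), the cover at (202,229) and the straightedge at (423,266). I'll enlarge these three.

```bash
python3 - <<'E'
import cv2,numpy as np
t=cv2.imread("pics/top1.png")
def c(x,y,w,h,s=5):
    return cv2.resize(t[y:y+h,x:x+w],None,fx=s,fy=s,interpolation=cv2.INTER_CUBIC)
a=np.hstack([c(270,150,90,64),c(165,200,70,64)])
b=np.hstack([c(370,236,100,56),c(290,270,60,56)])
cv2.imwrite("pics/crop1.png",np.vstack([a,b]) *1)
E
```

```text
(no output)
```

View pics/crop1.png

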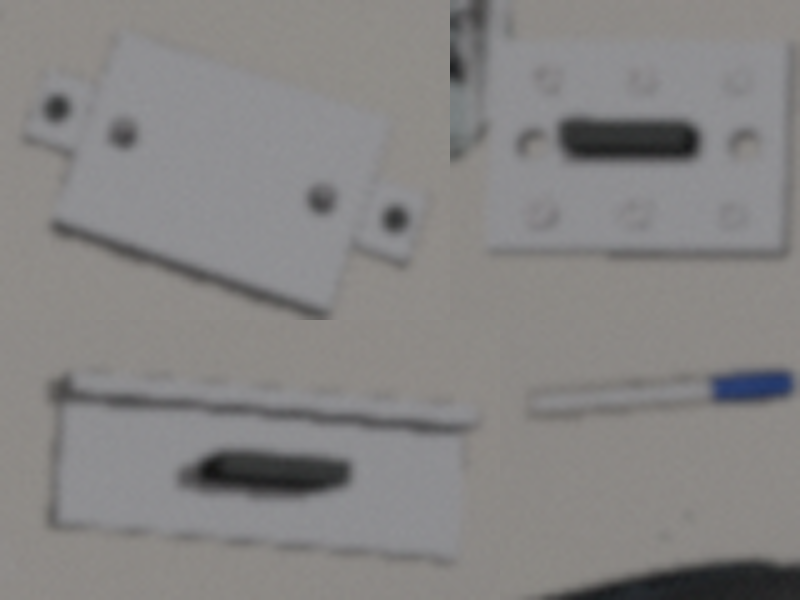

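Readings from the crops (upscaled ×5):
- **Base top corners:** (118,35), (388,118), (328,312), (55,222). Pins at (124,130) and (322,196).
- **Cover:** corners (490,42), (790,40), (785,250), (488,248). Holes at (532,142) and (744,142).
- **Straightedge:** leg top (70,373)–(478,405). Foot front (52,525)–(455,558).

Next I'll fit the poses.

```bash
cat > h.py <<'E'
import numpy as np,cv2
from scipy.optimize import least_squares
from scipy.spatial.transform import Rotation as R
from bench import sensors,vision
def proj(K,E,P):
    c=P@E[:3,:3].T+E[:3,3]; p=c@K.T; return p[:,:2]/p[:,2:]
def fit(K,E,obj,pix,x0):
    obj=np.array(obj,float)/1000;pix=np.array(pix,float)
    def f(v):
        P=obj.copy();c,s=np.cos(v[2]),np.sin(v[2])
        P[:,:2]=obj[:,:2]@np.array([[c,s],[-s,c]])+v[:2]
        return (proj(K,E,P)-pix).ravel()
    r=least_squares(f,x0,loss='soft_l1');return r.x,np.round(r.fun.reshape(-1,2),1).tolist()
def tool():
    o=sensors.get_obs();T=np.eye(4);q=o['eef_rot']
    T[:3,:3]=R.from_quat([q[1],q[2],q[3],q[0]]).as_matrix();T[:3,3]=o['eef_pos'];return T
def wristE(T): return np.linalg.inv(T@vision.camera_model("wrist")["hand_eye"])
B=[(50,70,20),(50,-70,20),(-50,-70,20),(-50,70,20),(0,50,39),(0,-50,39)]
C=[(50,70,12),(50,-70,12),(-50,-70,12),(-50,70,12),(0,50,12),(0,-50,12)]
S=[(35,95,34),(35,-95,34),(25,95,34),(25,-95,34),(-35,95,10),(-35,-95,10)]
E
python3 - <<'E'
from h import *
m=vision.camera_model("top")
def u(ox,oy,l): return [((x+.5)/5-.5+ox,(y+.5)/5-.5+oy) for x,y in l]
for n,o,p in(("base",B,u(270,150,[(118,35),(388,118),(328,312),(55,222),(124,130),(322,196)])),
 ("cover",C,u(165-90,200,[(490,42),(790,40),(785,250),(488,248),(532,142),(744,142)])),
 ("str",S,u(370,236-64,[(70,373),(478,405),(70,395),(475,428),(52,525),(455,558)]))):
    print(n,*fit(m["K"],m["extrinsics"],o,p,[.4,0,0]))
T=tool();print(T)
E
```

```text
base [ 0.59536436  0.06725708 -0.29638158] [[-0.3, -0.8], [1.0, 0.2], [0.4, 0.4], [-1.1, 0.4], [-0.5, -0.0], [0.4, -0.3]]
cover [0.48425065 0.32878451 0.02563276] [[0.8, -0.4], [-0.1, -0.3], [-0.1, -0.3], [-0.7, 0.5], [-0.0, 0.4], [0.1, 0.2]]
str [ 0.40738637 -0.18768059 -0.06316551] [[-0.4, -0.3], [-0.0, 0.1], [-0.7, -0.3], [0.4, -0.2], [0.0, 0.3], [0.7, 0.4]]
[[ 9.02723443e-01  4.30221132e-01 -4.03886277e-04  2.47287954e-01]
 [ 4.30221220e-01 -9.02722188e-01  1.53404603e-03 -5.18563766e-01]
 [ 2.95381916e-04 -1.55857976e-03 -9.99998742e-01  2.30470699e-01]
 [ 0.00000000e+00  0.00000000e+00  0.00000000e+00  1.00000000e+00]]
```

```bash
cat >> h.py <<'E'
def go(x,y,z,yaw):
    """delta to tool-down pose with tool y axis at world angle yaw (or yaw+pi, nearer)"""
    T=tool();best=None
    for a in (yaw,yaw+np.pi):
        yv=np.array([np.cos(a),np.sin(a),0]);zv=np.array([0,0,-1.]);M=np.c_[np.cross(yv,zv),yv,zv]
        r=R.from_matrix(T[:3,:3].T@M).as_rotvec()
        if best is None or np.linalg.norm(r)<np.linalg.norm(best): best=r
    print("delta mm",np.round(T[:3,:3].T@(np.array([x,y,z])-T[:3,3])*1000,1),"rot",np.round(best,4))
E
python3 -c "
from h import *
go(.484,.329,.16,.0256)"
```

```text
delta mm [ 578.3 -663.2   71.7] rot [-0.0012 -0.0012 -1.1517]
```

>>> {"name": "carry_out", "arguments": {
  "deltas": "40 -45 0 0 0 -0.1 0;80 -90 0 0 0 -0.2 0;120 -138 0 0 0 -0.3 0;160 -184 0 0 0 -0.4 0;200 -230 0 0 0 -0.5 0;240 -276 0 0 0 -0.6 0;280 -322 0 0 0 -0.7 0;320 -367 0 0 0 -0.8 0;360 -413 0 0 0 -0.9 0;400 -459 0 0 0 -1.0 0;440 -505 0 0 0 -1.1 0;475 -545 0 0 0 -1.15 0"
}}

```text
time_s: 1.6
eef_pos: [0.4416, 0.1797, 0.2311]
eef_rot: [0.0, 0.697, 0.717, -0.0]
wrist_force: [1.5, -0.4, -0.0]
opening: 1.001
grasp_force: 0.0
```

>>> {"name": "carry_out", "arguments": {
  "deltas": "-10 -40 10 0 0 0 0;-20 -80 30 0 0 0 0;-35 -120 50 0 0 0 0;-40 -140 60 0 0 0 0;-44 -150 70 0 0 0 0;-44 -150 70 0 0 0 0;-44 -150 70 0 0 0 0"
}}

```text
time_s: 2.48
eef_pos: [0.2939, 0.1298, 0.1619]
eef_rot: [0.0, 0.699, 0.715, 0.0]
wrist_force: [0.3, 0.0, 1.1]
opening: 1.0
grasp_force: 0.0
```

```bash
python3 -c "
from h import *
go(.484,.329,.16,.0256)"
```

```text
delta mm [194.7 194.8   2.2] rot [ 0.0013 -0.0001 -0.0018]
```

>>> {"name": "carry_out", "arguments": {
  "deltas": "40 40 1 0 0 0 0;80 80 2 0 0 0 0;120 120 2 0 0 0 0;160 160 2 0 0 0 0;190 190 2 0 0 0 0;195 195 2 0 0 0 0;195 195 2 0 0 0 0;195 195 2 0 0 0 0"
}}

```text
time_s: 3.48
eef_pos: [0.4824, 0.3287, 0.1592]
eef_rot: [-0.0, 0.699, 0.715, -0.0]
wrist_force: [0.0, 0.1, -0.3]
opening: 1.001
grasp_force: 0.0
```

```bash
python3 - <<'E'
from h import *
T=tool();np.save("T2.npy",T);im=vision.camera("wrist");cv2.imwrite("pics/w2.png",im)
K=vision.camera_model("wrist")["K"]
v=[.4843,.3288,.0256];c,s=np.cos(v[2]),np.sin(v[2])
P=np.array(C)/1000.;P[:,:2]=P[:,:2]@np.array([[c,s],[-s,c]])+v[:2]
print(proj(K,wristE(T),P).round(1).tolist(),T[:3,3])
E
```

```text
[[374.3, 114.8], [367.8, 253.4], [272.7, 253.5], [266.3, 114.9], [320.3, 136.9], [320.3, 235.7]] [0.48244287 0.32866832 0.15915264]
```

View pics/w2.png

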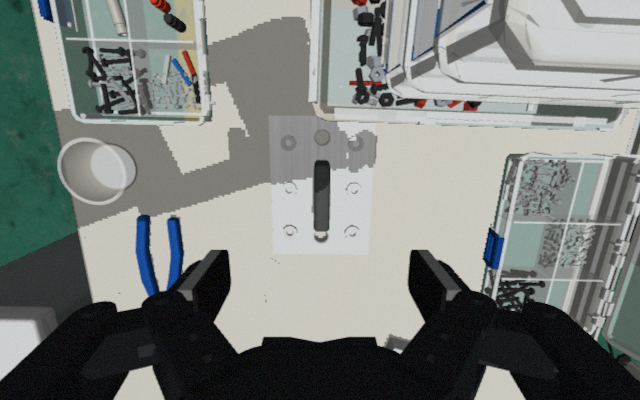

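The wrist view shows the cover corners at about (268.5,115), (376,116), (370,254) and (273,254), with holes at (322,137) and (321,237). That is about 1.5 mm off the top-camera fit. The bin stack behind the cover (+y side) might foul the gripper or camera, so I'll estimate its position.

```bash
python3 - <<'E'
from h import *
m=vision.camera_model("top");E=m["extrinsics"];K=m["K"]
def bp(E,K,u,v,z):
    Ei=np.linalg.inv(E);d=Ei[:3,:3]@np.linalg.inv(K)@[u,v,1];return (Ei[:3,3]+d*(z-Ei[2,3])/d[2]).round(3)[:2]
for z in(.05,.1,.15,.2,.3):print(z,bp(E,K,150,205,z),bp(E,K,160,165,z),bp(E,K,178,180,z))
T=np.load("T2.npy");E2=wristE(T);K2=vision.camera_model("wrist")["K"]
print("wrist");
for z in(.05,.1,.15,.2):print(z,bp(E2,K2,420,97,z),bp(E2,K2,390,75,z))
print(fit(K2,E2,C,[(376,116),(370,254),(273,254),(268.5,115),(322,137.5),(321,237)],[.48,.33,0]))
t=cv2.imread("pics/top1.png")[80:250,50:240];cv2.imwrite("pics/stack.png",cv2.resize(t,None,fx=3.5,fy=3.5,interpolation=cv2.INTER_CUBIC))
E
```

```text
0.05 [0.531 0.444] [0.626 0.428] [0.591 0.384]
0.1 [0.522 0.428] [0.613 0.413] [0.58  0.371]
0.15 [0.513 0.413] [0.6   0.398] [0.568 0.358]
0.2 [0.504 0.397] [0.587 0.383] [0.557 0.344]
0.3 [0.486 0.366] [0.561 0.353] [0.534 0.318]
wrist
0.05 [0.561 0.414] [0.536 0.429]
0.1 [0.545 0.41 ] [0.525 0.423]
0.15 [0.529 0.407] [0.514 0.416]
0.2 [0.513 0.403] [0.503 0.41 ]
(array([0.48570032, 0.32815829, 0.01932369]), [[0.2, -0.1], [-1.4, 0.3], [0.6, -0.2], [-0.3, 0.3], [0.1, 0.2], [0.3, -0.7]])
```

View pics/stack.png

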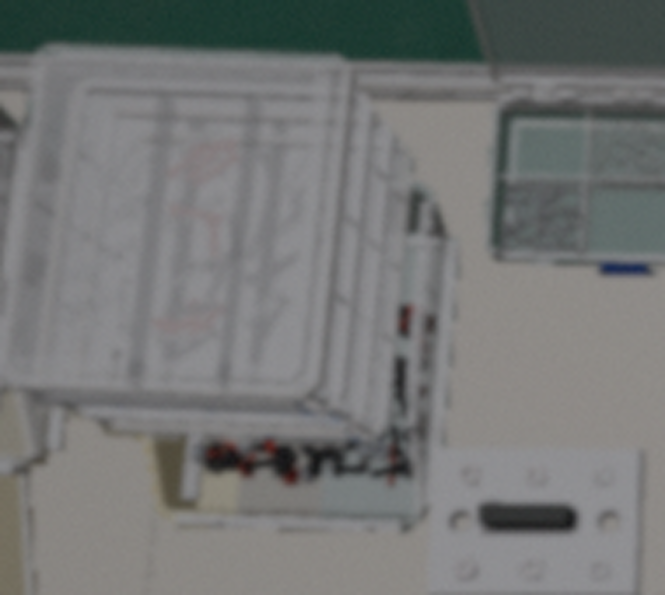

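The stack is tall and starts at about (0.51, 0.41). I'll flip the tool half a turn so the camera side faces free space.

>>> {"name": "carry_out", "arguments": {
  "deltas": "0 0 0 0 0 -0.18 0;0 0 0 0 0 -0.36 0;0 0 0 0 0 -0.54 0;0 0 0 0 0 -0.72 0;0 0 0 0 0 -0.9 0;0 0 0 0 0 -1.08 0;0 0 0 0 0 -1.26 0;0 0 0 0 0 -1.44 0;0 0 0 0 0 -1.6 0;0 0 0 0 0 -1.6 0"
}}

```text
time_s: 4.78
eef_pos: [0.4828, 0.3288, 0.1597]
eef_rot: [0.0, -0.026, 1.0, 0.0]
wrist_force: [0.2, 0.3, 0.7]
opening: 1.003
grasp_force: 0.0
```

```bash
python3 -c "
from h import *
print(sensors.get_obs()['q'].round(3))
go(.4855,.3285,.12,.021)"
```

```text
[ 0.395  0.273  1.648 -0.     1.22  -1.227]
delta mm [-2.6 -0.5 39.7] rot [-2.0000e-04  5.0000e-04 -1.5406e+00]
```

>>> {"name": "carry_out", "arguments": {
  "deltas": "0 0 0 0 0 -0.18 0;0 0 0 0 0 -0.36 0;0 0 0 0 0 -0.54 0;0 0 0 0 0 -0.72 0;0 0 5 0 0 -0.9 0;0 0 10 0 0 -1.08 0;-1 0 20 0 0 -1.26 0;-2 0 30 0 0 -1.44 0;-2.6 -0.5 40 0 0 -1.54 0;-2.6 -0.5 40 0 0 -1.54 0;-2.6 -0.5 40 0 0 -1.54 0"
}}

```text
time_s: 6.15
eef_pos: [0.4858, 0.3289, 0.1199]
eef_rot: [-0.0, 0.714, -0.7, 0.0]
wrist_force: [-0.4, 0.0, -0.6]
opening: 1.001
grasp_force: 0.0
```

```bash
python3 - <<'E'
from h import *
T=tool();np.save("T3.npy",T);im=vision.camera("wrist");cv2.imwrite("pics/w3.png",im)
print(T[:3,3]);K=vision.camera_model("wrist")["K"]
v=[.4857,.3282,.0193];c,s=np.cos(v[2]),np.sin(v[2])
P=np.array(C)/1000.;P[:,:2]=P[:,:2]@np.array([[c,s],[-s,c]])+v[:2]
print(proj(K,wristE(T),P).round(1).tolist())
cv2.imwrite("pics/w3c.png",cv2.resize(im[90:280,230:410],None,fx=3,fy=3,interpolation=cv2.INTER_CUBIC))
go(.4855,.3285,.019,.021)
E
```

```text
[0.48584744 0.32890674 0.11985677]
[[265.8, 273.6], [257.5, 116.4], [382.3, 116.5], [373.7, 273.7], [319.7, 253.8], [319.9, 141.9]]
delta mm [  0.6   0.6 101. ] rot [-0.001   0.0004 -0.0014]
```

View pics/w3c.png

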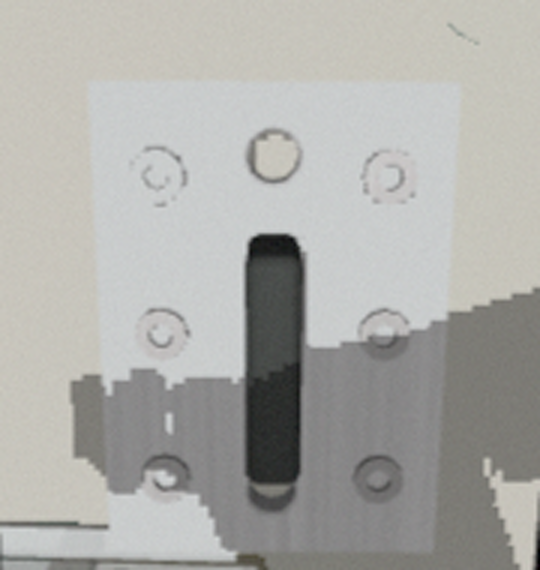

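The corners are at about (259,117), (383.5,117.7), (374.7,274.5) and (265.6,275). That is within 1 px of the prediction, so I'll descend and grip.

>>> {"name": "carry_out", "arguments": {
  "deltas": "0 0 20 0 0 0 0;0.3 0.3 45 0 0 0 0;0.6 0.6 70 0 0 0 0;0.6 0.6 85 0 0 0 0;0.6 0.6 95 0 0 0 0;0.6 0.6 101 0 0 0 0;0.6 0.6 101 0 0 0 0;0.6 0.6 101 0 0 0 0.5;0.6 0.6 101 0 0 0 1;0.6 0.6 101 0 0 0 1;0.6 0.6 101 0 0 0 1;0.6 0.6 101 0 0 0 1"
}}

```text
time_s: 7.7
eef_pos: [0.4854, 0.3285, 0.0186]
eef_rot: [-0.0, 0.715, -0.699, 0.0]
wrist_force: [-0.3, -0.0, 1.7]
opening: 0.149
grasp_force: 60.0
```

>>> {"name": "carry_out", "arguments": {
  "deltas": "0 0 0 0 0 0 1;0 0 0 0 0 0 1;0 0 -10 0 0 0 1;0 0 -30 0 0 0 1;0 0 -60 0 0 0 1;0 0 -90 0 0 0 1;0 0 -110 0 0 0 1;0 0 -120 0 0 0 1;0 0 -120 0 0 0 1;0 0 -120 0 0 0 1"
}}

```text
time_s: 8.95
eef_pos: [0.4844, 0.3281, 0.1374]
eef_rot: [0.001, 0.715, -0.699, -0.0]
wrist_force: [0.3, 0.0, -3.8]
opening: 0.153
grasp_force: 59.5
```

```bash
python3 -c "
from h import *
print(tool(),sensors.get_obs()['q'].round(3))
go(.595,.067,.139,-.296)"
```

```text
[[ 2.24551369e-02 -9.99746588e-01 -1.58936708e-03  4.84386583e-01]
 [-9.99747680e-01 -2.24541730e-02 -6.21688518e-04  3.28099894e-01]
 [ 5.85843051e-04  1.60292615e-03 -9.99998544e-01  1.37362307e-01]
 [ 0.00000000e+00  0.00000000e+00  0.00000000e+00  1.00000000e+00]] [ 0.393  0.303  1.66   0.     1.181 -2.771]
delta mm [ 263.5 -104.7   -1.7] rot [ 0.0015 -0.0008  0.3185]
```

```bash
python3 -c "
from h import *
go(.423,.120,.145,-.296)"
```

```text
delta mm [206.7  66.1  -7.4] rot [ 0.0015 -0.0008  0.3185]
```

>>> {"name": "carry_out", "arguments": {
  "deltas": "20 6 -2 0 0 0.04 1;50 16 -7 0 0 0.1 1;80 26 -7 0 0 0.15 1;110 36 -7 0 0 0.2 1;140 46 -7 0 0 0.25 1;170 56 -7 0 0 0.29 1;195 63 -7 0.001 0 0.318 1;206 66 -7 0.001 0 0.318 1;206 66 -7 0.001 0 0.318 1;206 66 -7 0.001 0 0.318 1;206 66 -7 0.001 0 0.318 1"
}}

```text
time_s: 10.32
eef_pos: [0.4238, 0.1216, 0.1452]
eef_rot: [0.0, -0.596, 0.803, -0.0]
wrist_force: [0.0, -0.5, -4.1]
opening: 0.16
grasp_force: 59.3
```

```bash
python3 - <<'E'
from h import *
T=tool();np.save("T4.npy",T);im=vision.camera("wrist");cv2.imwrite("pics/w4.png",im)
print(T[:3,3],sensors.get_obs()['q'].round(3));K=vision.camera_model("wrist")["K"]
v=[.5954,.0673,-.2964];c,s=np.cos(v[2]),np.sin(v[2])
P=np.array(B)/1000.;P[:,:2]=P[:,:2]@np.array([[c,s],[-s,c]])+v[:2]
p=proj(K,wristE(T),P);print(p.round(1).tolist())
a,b=np.maximum(p.min(0)-20,0).astype(int),np.minimum(p.max(0)+25,[640,400]).astype(int)
print(a,b)
l=cv2.resize(im[a[1]:b[1],a[0]:b[0]],None,fx=2.5,fy=2.5,interpolation=cv2.INTER_CUBIC)
r=cv2.resize(im[60:330,220:420],None,fx=1.8,fy=1.8,interpolation=cv2.INTER_CUBIC)
h=max(l.shape[0],r.shape[0]);o=np.zeros((h,l.shape[1]+r.shape[1],3),np.uint8);o[:l.shape[0],:l.shape[1]]=l;o[:r.shape[0],l.shape[1]:]=r
print(l.shape,r.shape);cv2.imwrite("pics/w4c.png",o)
E
```

```text
[0.42384465 0.12157487 0.1452309 ] [ 0.009 -0.024  2.014  0.     1.151 -2.838]
[[85.6, 262.8], [51.8, 114.2], [168.5, 114.5], [187.4, 263.1], [120.5, 252.6], [99.0, 139.7]]
[31 94] [212 288]
(485, 452, 3) (486, 360, 3)
```

```bash
python3 -c "
import cv2;i=cv2.imread('pics/w4c.png');cv2.imwrite('pics/w4d.png',i[:,:798])"
```

```text
(no output)
```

View pics/w4d.png

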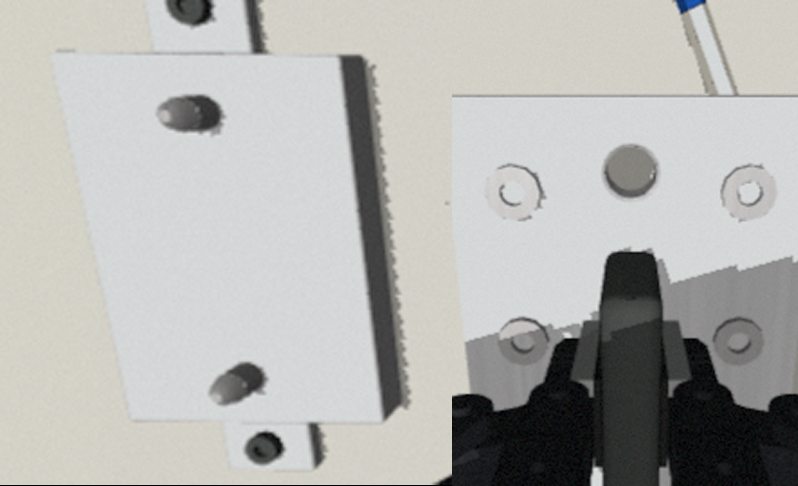

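Base corners in full-image pixels are (83.4,262), (52.6,115.2), (167,116.4) and (184.6,262.4), with pin tips at (118.2,250.4) and (98.2,140). The cover in hand shows its hole at (318.9,154.4) and its far edge at row 113.3.

```bash
python3 - <<'E'
from h import *
T=np.load("T4.npy");K=vision.camera_model("wrist")["K"];E=wristE(T)
pix=[(83.4,262),(52.6,115.2),(167,116.4),(184.6,262.4),(118.2,250.4),(98.2,140)]
v,r=fit(K,E,B,pix,[.595,.067,-.3]);print(v,r)
print(fit(K,E,B[:4],pix[:4],[.595,.067,-.3]))
He=np.linalg.inv(vision.camera_model("wrist")["hand_eye"])
# cover y=-50 hole: tool x = +50+dx; top face tool z = 18.6-12
print(proj(K,He,np.array([[.05,0,.0066],[.051,0,.0066],[.07,0,.0066],[.05,.001,.0066]])))
E
```

```text
[ 0.59682773  0.06707326 -0.30853697] [[-0.2, 0.4], [-1.6, -1.5], [1.0, -0.9], [0.5, 1.4], [0.1, 2.4], [-0.2, -0.1]]
(array([ 0.59709226,  0.06745316, -0.3072584 ]), [[-0.2, 0.8], [-1.7, -0.9], [0.7, -0.4], [0.5, 1.8]])
[[320.48891985 158.21720439]
 [320.49339545 156.18559814]
 [320.58162901 116.13388385]
 [322.51157092 158.21912883]]
```

```bash
python3 -c "
from h import *
go(.5963,.0678,.145,-.302)"
```

```text
delta mm [   1.3 -180.6    0.4] rot [-0.0008  0.0003  0.0075]
```

>>> {"name": "carry_out", "arguments": {
  "deltas": "0 -20 0 0 0 0.007 1;0 -55 0 0 0 0.007 1;0 -95 0 0 0 0.007 1;1.3 -135 0 0 0 0.007 1;1.3 -165 0 0 0 0.007 1;1.3 -178 0 0 0 0.007 1;1.3 -180.6 10 0 0 0.007 1;1.3 -180.6 30 0 0 0.007 1;1.3 -180.6 50 0 0 0.007 1;1.3 -180.6 68 0 0 0.007 1;1.3 -180.6 79 0 0 0.007 1;1.3 -180.6 79 0 0 0.007 1"
}}

```text
time_s: 11.88
eef_pos: [0.5953, 0.0672, 0.0652]
eef_rot: [-0.001, -0.592, 0.806, 0.0]
wrist_force: [0.1, 0.2, -3.1]
opening: 0.155
grasp_force: 59.4
```

>>> {"name": "carry_out", "arguments": {
  "deltas": "0 0 0 0 0 0 1;0 0 0 0 0 0 1;0 0 0 0 0 0 1"
}}

```text
time_s: 12.25
eef_pos: [0.5967, 0.067, 0.0672]
eef_rot: [0.001, -0.592, 0.806, -0.001]
wrist_force: [-0.6, 0.9, -3.4]
opening: 0.149
grasp_force: 59.4
```

```bash
python3 - <<'E'
from h import *
T=tool();np.save("T5.npy",T);im=vision.camera("wrist");cv2.imwrite("pics/w5.png",im)
print(T[:3,3])
top=vision.camera("top");cv2.imwrite("pics/top5.png",top)
l=cv2.resize(im[100:200,270:370],None,fx=4,fy=4,interpolation=cv2.INTER_CUBIC)
r=cv2.resize(top[140:240,265:365],None,fx=4,fy=4,interpolation=cv2.INTER_CUBIC)
cv2.imwrite("pics/w5c.png",np.hstack([l,r]))
K=vision.camera_model("wrist")["K"]
He=np.linalg.inv(vision.camera_model("wrist")["hand_eye"]);z=.0186+.0636-T[2,3]
# pin tip if exactly at tool x=50 (z 39 world), and hole rims centered at 50, top/bottom
print(proj(K,He,np.array([[.05,0,T[2,3]-.039],[.05,0,.0066],[.05,0,.0186]])))
go(.5963,.0678,.066,-.302)
E
```

```text
[0.59666743 0.06702684 0.0671506 ]
[[320.34860748 153.33040009]
 [320.50090614 158.2042602 ]
 [320.41122232 155.3341995 ]]
delta mm [-0.7  0.4  0.9] rot [-0.0016  0.0003 -0.0006]
```

View pics/w5c.png

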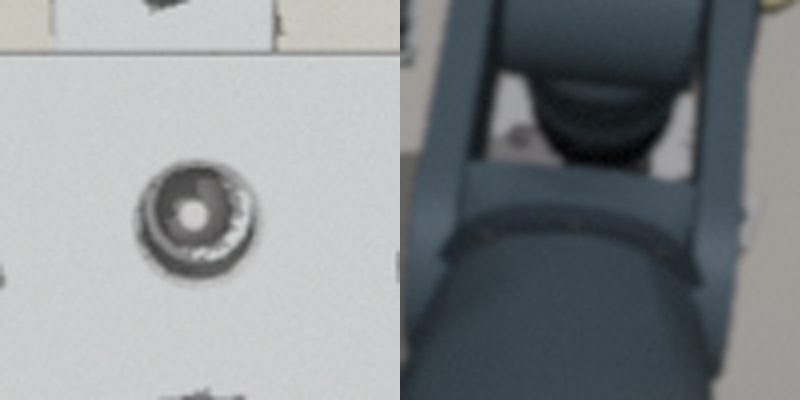

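Through the hole, the pin tip sits at full-image (318,153.2) against the rim centre at (319.5,154.75). That calls for a shift of about −1.8 mm in tool x and −0.6 mm in tool y.

>>> {"name": "carry_out", "arguments": {
  "deltas": "-0.9 -0.3 0 0 0 0 1;-1.8 -0.6 0 0 0 0 1;-1.8 -0.6 2 0 0 0 1;-1.8 -0.6 4 0 0 0 1;-1.8 -0.6 6 0 0 0 1;-1.8 -0.6 8 0 0 0 1;-1.8 -0.6 10 0 0 0 1;-1.8 -0.6 11 0 0 0 1;-1.8 -0.6 12 0 0 0 1;-1.8 -0.6 13 0 0 0 1;-1.8 -0.6 14 0 0 0 1;-1.8 -0.6 14 0 0 0 1"
}}

```text
time_s: 13.85
eef_pos: [0.5973, 0.0686, 0.0524]
eef_rot: [0.0, -0.592, 0.806, -0.0]
wrist_force: [-0.2, -0.4, -3.3]
opening: 0.157
grasp_force: 59.4
```

>>> {"name": "carry_out", "arguments": {
  "deltas": "0 0 0.5 0 0 0 1;0 0 1 0 0 0 1;0 0 1.5 0 0 0 1;0 0 2 0 0 0 1;0 0 2.5 0 0 0 1;0 0 3 0 0 0 1;0 0 3 0 0 0 1"
}}

```text
time_s: 14.72
eef_pos: [0.5973, 0.0686, 0.0494]
eef_rot: [0.0, -0.592, 0.806, -0.0]
wrist_force: [0.2, 0.9, -4.4]
opening: 0.156
grasp_force: 59.4
```

Both pins are past their tapers with no contact force. I'll keep going down.

>>> {"name": "carry_out", "arguments": {
  "deltas": "0 0 1 0 0 0 1;0 0 2 0 0 0 1;0 0 3 0 0 0 1;0 0 4 0 0 0 1;0 0 5 0 0 0 1;0 0 6 0 0 0 1;0 0 7 0 0 0 1;0 0 8 0 0 0 1;0 0 8.5 0 0 0 1;0 0 9 0 0 0 1;0 0 9.5 0 0 0 1;0 0 9.5 0 0 0 1"
}}

```text
time_s: 16.23
eef_pos: [0.5979, 0.0682, 0.0414]
eef_rot: [0.001, -0.593, 0.806, -0.001]
wrist_force: [-4.3, -2.7, 8.0]
opening: 0.155
grasp_force: 61.4
```

>>> {"name": "carry_out", "arguments": {
  "deltas": "0 0 0.3 0 0 0 1;0 0 0.6 0 0 0 1;0 0 0.9 0 0 0 1;0 0 1.1 0 0 0 1;0 0 1.1 0 0 0 1"
}}

```text
time_s: 16.85
eef_pos: [0.5982, 0.068, 0.0406]
eef_rot: [0.001, -0.592, 0.806, -0.001]
wrist_force: [-5.1, -3.1, 10.1]
opening: 0.159
grasp_force: 61.7
```

>>> {"name": "carry_out", "arguments": {
  "deltas": "0.2 0.2 0 0 0 0 1;0.5 0.5 0 0 0 0 1;0.5 0.5 0 0 0 0 1;0.5 0.5 0 0 0 0 1"
}}

```text
time_s: 17.35
eef_pos: [0.5981, 0.068, 0.0406]
eef_rot: [0.001, -0.592, 0.806, -0.001]
wrist_force: [-3.0, -2.7, 8.2]
opening: 0.156
grasp_force: 61.2
```

```bash
python3 -c "
from h import *
o=sensors.get_obs();print(tool().round(4),o['wrist_force'],o['torque'])"
```

```text
[[-2.981e-01 -9.545e-01  3.900e-03  5.981e-01]
 [-9.545e-01  2.981e-01 -4.000e-04  6.800e-02]
 [-8.000e-04 -3.900e-03 -1.000e+00  4.060e-02]
 [ 0.000e+00  0.000e+00  0.000e+00  1.000e+00]] [-2.98535528 -2.67672833  8.18555214] [0.39172208 0.42437443 0.17766774]
```

>>> {"name": "carry_out", "arguments": {
  "deltas": "0.3 0.3 0 0 0 0 1;0.5 0.5 0.5 0 0 0 1;0.5 0.5 1 0 0 0 1;0.5 0.5 1 0 0 0 1;0.5 0.5 1 0 0 0 1"
}}

```text
time_s: 17.98
eef_pos: [0.5979, 0.0675, 0.0396]
eef_rot: [0.002, -0.592, 0.806, -0.002]
wrist_force: [-1.3, -2.7, 6.5]
opening: 0.155
grasp_force: 61.2
```

```bash
python3 -c "
from h import *
o=sensors.get_obs();print(tool().round(4),o['wrist_force'],o['torque'])"
```

```text
[[-2.981e-01 -9.545e-01  4.700e-03  5.979e-01]
 [-9.545e-01  2.981e-01 -6.000e-04  6.750e-02]
 [-8.000e-04 -4.700e-03 -1.000e+00  3.960e-02]
 [ 0.000e+00  0.000e+00  0.000e+00  1.000e+00]] [-1.27298156 -2.69579809  6.48530525] [0.23271201 0.27152196 0.15831351]
```

>>> {"name": "carry_out", "arguments": {
  "deltas": "0.2 0.2 0 -0.002 0 0 1;0.4 0.3 0.3 -0.004 0 0 1;0.4 0.3 0.6 -0.004 0 0 1;0.4 0.3 1 -0.004 0 0 1;0.4 0.3 1 -0.004 0 0 1"
}}

```text
time_s: 18.6
eef_pos: [0.5976, 0.067, 0.0387]
eef_rot: [0.001, -0.592, 0.806, -0.0]
wrist_force: [-1.4, -2.6, 6.8]
opening: 0.157
grasp_force: 61.5
```

```bash
python3 -c "
from h import *
o=sensors.get_obs();print(tool().round(4),o['wrist_force'],o['torque'])"
```

```text
[[-2.982e-01 -9.545e-01  1.300e-03  5.976e-01]
 [-9.545e-01  2.982e-01  3.000e-04  6.700e-02]
 [-7.000e-04 -1.100e-03 -1.000e+00  3.870e-02]
 [ 0.000e+00  0.000e+00  0.000e+00  1.000e+00]] [-1.4365586  -2.63959363  6.80493052] [0.07678553 0.04392244 0.07720325]
```

Lower again at the same light force, and nearly fully down. One more press to confirm the bottom.

>>> {"name": "carry_out", "arguments": {
  "deltas": "0.2 0.1 0.4 -0.001 0 0 1;0.2 0.1 0.8 -0.001 0 0 1;0.2 0.1 1.2 -0.001 0 0 1;0.2 0.1 1.2 -0.001 0 0 1"
}}

```text
time_s: 19.1
eef_pos: [0.5976, 0.067, 0.0387]
eef_rot: [0.0, -0.592, 0.806, 0.0]
wrist_force: [-4.4, -1.8, 15.1]
opening: 0.156
grasp_force: 62.7
```

>>> {"name": "carry_out", "arguments": {
  "deltas": "0 0 0.5 0 0 0 1;0 0 1 0 0 0 1;0 0 1 0 0 0 1"
}}

```text
time_s: 19.48
eef_pos: [0.5977, 0.067, 0.0386]
eef_rot: [0.0, -0.593, 0.806, 0.0]
wrist_force: [-8.8, -2.9, 22.8]
opening: 0.154
grasp_force: 63.9
```

It has bottomed at z = 0.0386, exactly the expected height. Next: ease off, release and rise.

>>> {"name": "carry_out", "arguments": {
  "deltas": "0 0 -1 0 0 0 1;0 0 -2 0 0 0 1;0 0 -2 0 0 0 0.7;0 0 -2 0 0 0 0;0 0 -2 0 0 0 0;0 0 -2 0 0 0 0;0 0 -2 0 0 0 0;0 0 -15 0 0 0 0;0 0 -45 0 0 0 0;0 0 -90 0 0 0 0;0 0 -130 0 0 0 0;0 0 -150 0 0 0 0"
}}

```text
time_s: 20.98
eef_pos: [0.5975, 0.0672, 0.1883]
eef_rot: [0.001, -0.592, 0.806, 0.0]
wrist_force: [0.4, 0.1, -0.0]
opening: 0.998
grasp_force: 0.0
```

```bash
python3 - <<'E'
from h import *
print(tool()[:3,3],sensors.get_obs()['q'].round(3))
im=vision.camera("wrist");cv2.imwrite("pics/w6.png",im)
go(.4074,-.1877,.19,-.0632)
E
```

```text
[0.5975085  0.06720595 0.188311  ] [-8.600e-02  2.770e-01  1.580e+00  1.000e-03  1.283e+00 -2.925e+00]
delta mm [300.2 106.3  -0.9] rot [-0.0029  0.0013 -0.2392]
```

>>> {"name": "carry_out", "arguments": {
  "deltas": "0 0 0 0 0 0.15 0;25 9 0 0 0 0.32 0;50 18 0 0 0 0.49 0;80 28 0 0 0 0.66 0;110 39 0 0 0 0.83 0;140 50 0 0 0 1.0 0;170 60 0 0 0 1.17 0;200 71 0 0 0 1.34 0;230 81 0 0 0 1.5 0;255 90 0 0 0 1.5 0;255 90 0 0 0 1.5 0"
}}

```text
time_s: 22.4
eef_pos: [0.433, -0.1499, 0.1839]
eef_rot: [-0.003, 0.117, 0.993, 0.001]
wrist_force: [0.4, 0.3, 0.1]
opening: 1.0
grasp_force: 0.0
```

```bash
python3 - <<'E'
from h import *
print(tool()[:3,3],sensors.get_obs()['q'].round(3))
go(.4074-.004,-.1877,.16,-.0632)
go(.4074-.004,-.1877,.16,-.0632+.01)
E
```

```text
[ 0.43296546 -0.14991397  0.18394486] [-5.930e-01 -3.200e-02  1.934e+00 -1.000e-03  1.245e+00 -1.929e+00]
delta mm [ 19.8 -43.6  24. ] rot [-0.0032 -0.0055  1.3995]
delta mm [ 19.8 -43.6  24. ] rot [-0.0032 -0.0055  1.3895]
```

>>> {"name": "carry_out", "arguments": {
  "deltas": "2 -5 2 0 0 0.17 0;5 -10 5 0 0 0.34 0;8 -18 9 0 0 0.51 0;11 -25 13 0 0 0.68 0;14 -32 17 0 0 0.85 0;17 -40 21 0 0 1.02 0;19.8 -43.6 24 0 0 1.19 0;19.8 -43.6 24 -0.003 -0.005 1.36 0;19.8 -43.6 24 -0.003 -0.005 1.4 0;19.8 -43.6 24 -0.003 -0.005 1.4 0;19.8 -43.6 24 -0.003 -0.005 1.4 0"
}}

```text
time_s: 23.78
eef_pos: [0.405, -0.1866, 0.1607]
eef_rot: [0.0, 0.728, 0.686, 0.0]
wrist_force: [0.1, -0.2, 0.1]
opening: 1.001
grasp_force: 0.0
```

```bash
python3 - <<'E'
from h import *
T=tool();np.save("T7.npy",T);im=vision.camera("wrist")
print(T[:3,3],T[:3,1]);K=vision.camera_model("wrist")["K"]
v=[.4074,-.1877,-.0632];c,s=np.cos(v[2]),np.sin(v[2])
P=np.array(S+[(-10,30,66),(2,30,66),(-10,-30,66),(2,-30,66)])/1000.;P[:,:2]=P[:,:2]@np.array([[c,s],[-s,c]])+v[:2]
p=proj(K,wristE(T),P);print(p.round(1).tolist())
cv2.imwrite("pics/w7.png",im)
l=cv2.resize(im[70:310,210:420],None,fx=2.5,fy=2.5,interpolation=cv2.INTER_CUBIC)
w6=cv2.imread("pics/w6.png");r=cv2.resize(w6[100:300,230:410],None,fx=1.5,fy=1.5)[:,:270]
o=np.zeros((600,l.shape[1]+r.shape[1],3),np.uint8);o[:,:l.shape[1]]=l;o[:r.shape[0],l.shape[1]:]=r;print(o.shape)
cv2.imwrite("pics/w7c.png",o)
E
```

```text
[ 0.40496677 -0.18662495  0.16070889] [ 9.98229089e-01 -5.94811947e-02  8.20466513e-04]
[[363.1, 85.2], [354.8, 286.1], [351.2, 85.1], [344.9, 286.0], [282.9, 87.5], [287.8, 274.0], [308.7, 168.0], [323.8, 168.1], [309.0, 238.3], [323.1, 238.3]]
(600, 795, 3)
```

View pics/w7c.png

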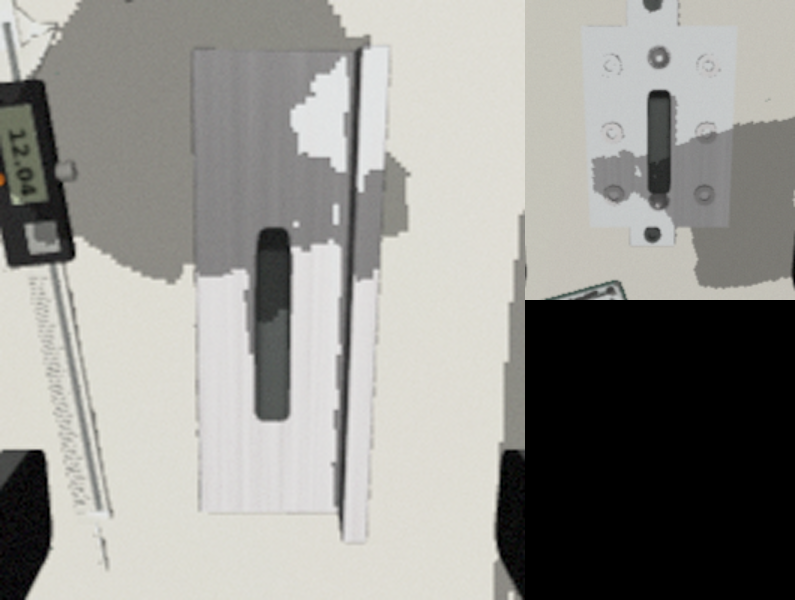

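The view shows the cover lying squarely on the base. The straightedge leg top runs (365.6,88.4)–(356.4,286.8) and the foot corners are (287.2,89.2) and (290,274.8).

```bash
python3 - <<'E'
from h import *
T=np.load("T7.npy");K=vision.camera_model("wrist")["K"]
v,r=fit(K,wristE(T),S+[(-4,-30,66)],[(365.6,88.4),(356.4,286.8),(354.8,88.8),(348,286.4),(287.2,89.2),(290,274.8),(319.2,238)],[.407,-.188,-.06]);print(v,r)
c,s=np.cos(v[2]),np.sin(v[2])
print(v[0]-.004*c,v[1]-.004*s);go(v[0]-.004*c,v[1]-.004*s,.040,v[2])
E
```

```text
[ 0.41001473 -0.1893201  -0.06731362] [[1.1, -1.2], [0.6, 0.7], [0.0, -1.7], [-0.9, 1.0], [-0.8, -0.1], [-0.0, 0.2], [-0.1, 1.9]]
0.406023784217452 -0.1890510467130903
delta mm [ -2.2   1.1 120.8] rot [0.0009 0.0003 0.0075]
```

>>> {"name": "carry_out", "arguments": {
  "deltas": "-1 0.5 20 0 0 0.007 0;-2 1 50 0 0 0.007 0;-2.2 1 80 0.001 0 0.007 0;-2.2 1 100 0.001 0 0.007 0;-2.2 1 115 0.001 0 0.007 0;-2.2 1 121 0.001 0 0.007 0;-2.2 1 121 0.001 0 0.007 0;-2.2 1 121 0.001 0 0.007 0.5;-2.2 1 121 0.001 0 0.007 1;-2.2 1 121 0.001 0 0.007 1;-2.2 1 121 0.001 0 0.007 1;-2.2 1 121 0.001 0 0.007 1"
}}

```text
time_s: 25.32
eef_pos: [0.4058, -0.1895, 0.0402]
eef_rot: [0.0, 0.731, 0.683, -0.0]
wrist_force: [-1.7, -0.5, 2.8]
opening: 0.126
grasp_force: 61.6
```

>>> {"name": "carry_out", "arguments": {
  "deltas": "0 0 0 0 0 0 1;0 0 0 0 0 0 1;0 0 -5 0 0 0 1;0 0 -20 0 0 0 1;0 0 -30 0 0 0 1;0 0 -30 0 0 0 1;0 0 -30 0 0 0 1"
}}

```text
time_s: 26.2
eef_pos: [0.4057, -0.1894, 0.07]
eef_rot: [0.0, 0.731, 0.683, -0.0]
wrist_force: [0.4, 0.3, -4.7]
opening: 0.124
grasp_force: 60.5
```

```bash
python3 - <<'E'
from h import *
print(tool().round(4),sensors.get_obs()['wrist_force'])
b=np.array([.5970,.0675]);y=-.302;c,s=np.cos(y),np.sin(y)
for gap in(.03,):
    X=-.050-gap-.039  # tool (rib) x in base frame
    p=b+X*np.array([c,s]);print(p);go(*p,.075,y)
E
```

```text
[[ 6.790e-02  9.977e-01  2.000e-04  4.057e-01]
 [ 9.977e-01 -6.790e-02 -6.000e-04 -1.894e-01]
 [-6.000e-04  2.000e-04 -1.000e+00  7.000e-02]
 [ 0.000e+00  0.000e+00  0.000e+00  1.000e+00]] [ 0.4326022   0.34659422 -4.67133789]
[0.48338552 0.1028942 ]
delta mm [296.9  57.7  -5.1] rot [0.0003 0.0006 0.234 ]
```

>>> {"name": "carry_out", "arguments": {
  "deltas": "0 0 -10 0 0 0 1;25 5 -25 0 0 0.02 1;60 12 -25 0 0 0.05 1;100 20 -25 0 0 0.09 1;140 28 -25 0 0 0.13 1;180 36 -25 0 0 0.17 1;220 43 -25 0 0 0.2 1;260 50 -25 0 0 0.22 1;285 56 -25 0 0 0.234 1;297 57.7 -20 0 0 0.234 1;297 57.7 -5 0 0 0.234 1;297 57.7 -5 0 0 0.234 1"
}}

```text
time_s: 27.7
eef_pos: [0.4815, 0.1021, 0.0728]
eef_rot: [-0.001, 0.806, 0.592, -0.002]
wrist_force: [-0.2, 0.6, -5.0]
opening: 0.132
grasp_force: 60.5
```

>>> {"name": "carry_out", "arguments": {
  "deltas": "0 0 8 0 0 0 1;0 0 16 0 0 0 1;0 0 24 0 0 0 1;0 0 28 0 0 0 1;0 0 31 0 0 0 1;0 0 31 0 0 0 1;0 0 31 0 0 0 1"
}}

```text
time_s: 28.58
eef_pos: [0.4838, 0.1029, 0.0441]
eef_rot: [0.0, 0.805, 0.593, 0.0]
wrist_force: [-0.7, 0.4, -4.9]
opening: 0.129
grasp_force: 60.5
```

```bash
python3 - <<'E'
from h import *
T=tool();np.save("T8.npy",T);im=vision.camera("wrist");cv2.imwrite("pics/w8.png",im)
print(T.round(4),sensors.get_obs()['wrist_force'])
cv2.imwrite("pics/w8c.png",cv2.resize(im[40:300,250:500],None,fx=2.3,fy=2.3,interpolation=cv2.INTER_CUBIC))
E
```

```text
[[ 2.973e-01  9.548e-01  7.000e-04  4.838e-01]
 [ 9.548e-01 -2.973e-01 -7.000e-04  1.029e-01]
 [-4.000e-04  8.000e-04 -1.000e+00  4.410e-02]
 [ 0.000e+00  0.000e+00  0.000e+00  1.000e+00]] [ 0.97085079 -0.39613888 -5.12904081]
```

View pics/w8c.png

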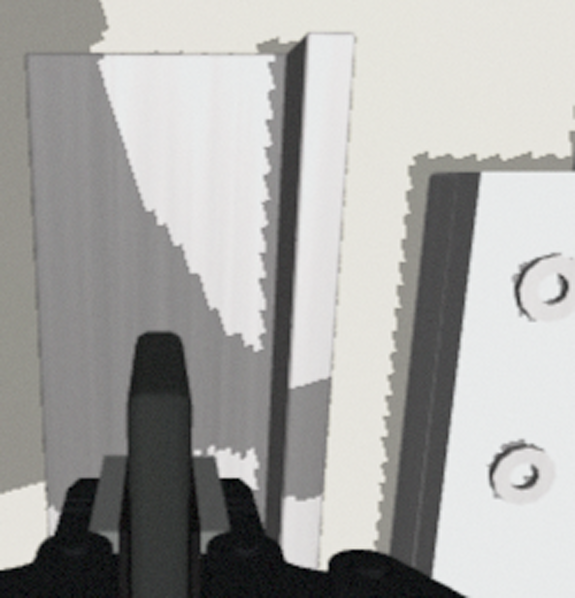

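The straightedge leg's outer top edge runs (353,35)–(320,565) in the crop. The cover's front top edge runs (480,173)–(435,598), and the base's bottom front edge (430,173)–(388,575). I'll work out the gap and relative angle.

```bash
python3 - <<'E'
from h import *
T=np.load("T8.npy");K=vision.camera_model("wrist")["K"];E=np.linalg.inv(wristE(T))
def bp(u,v,z):
    d=E[:3,:3]@np.linalg.inv(K)@[u/2.3+250,v/2.3+40,1];return E[:3,3]+d*(z-E[2,3])/d[2]
def tl(p): return (T[:3,:3].T@(p-T[:3,3])*1000).round(1)
for n,a,b,z in(("leg",(353,35),(320,565),.038),("cover",(480,173),(435,598),.032),("basebot",(430,173),(388,575),0)):
    A,B_=tl(bp(*a,z)),tl(bp(*b,z));print(n,A,B_,"ang",np.arctan2(B_[1]-A[1],B_[0]-A[0])%np.pi-np.pi*0)
for ln in ("leg","base"):pass
E
```

```text
leg [94.9 38.9  6.1] [-22.3  40.    6.2] ang 3.1322072636428873
cover [69.  69.9 12.1] [-35.4  71.6  12.2] ang 3.1253105676661437
basebot [69.2 71.2 44.1] [-48.8  71.1  44.2] ang 0.0008474574242418598
```

Gap is about 31 mm and the faces are parallel within reading noise. I'll advance, set down, and approach gently.

>>> {"name": "carry_out", "arguments": {
  "deltas": "0 6 0 0 0 0 1;0 13 0 0 0 0 1;0 20 0 0 0 0 1;0 25 0 0 0 0 1;0 26 0 0 0 0 1;0 26 2 0 0 0 1;0 26 3 0 0 0 1;0 26 3.5 0 0 0 1;0 26 3.5 0 0 0 1"
}}

```text
time_s: 29.75
eef_pos: [0.5083, 0.0952, 0.0404]
eef_rot: [0.0, 0.805, 0.593, -0.0]
wrist_force: [0.2, -0.1, -4.8]
opening: 0.126
grasp_force: 60.6
```

>>> {"name": "carry_out", "arguments": {
  "deltas": "0 1 0 0 0 0 1;0 2 0 0 0 0 1;0 2.5 0 0 0 0 1;0 3 0 0 0 0 1;0 3.5 0 0 0 0 1;0 4 0 0 0 0 1;0 4 0 0 0 0 1"
}}

```text
time_s: 30.62
eef_pos: [0.5123, 0.0939, 0.0404]
eef_rot: [0.0, 0.805, 0.593, -0.0]
wrist_force: [0.2, 0.5, -4.8]
opening: 0.13
grasp_force: 60.5
```

```bash
python3 -c "
from h import *
o=sensors.get_obs();T=tool();print(T.round(4),T[:3,:3].T@o['wrist_force'],T[:3,:3].T@o['torque'])"
```

```text
[[ 2.975e-01  9.547e-01  2.000e-04  5.123e-01]
 [ 9.547e-01 -2.975e-01 -7.000e-04  9.390e-02]
 [-6.000e-04  4.000e-04 -1.000e+00  4.040e-02]
 [ 0.000e+00  0.000e+00  0.000e+00  1.000e+00]] [0.59188892 0.06896432 4.84061862] [ 0.0528499  -0.01294757 -0.05325126]
```

>>> {"name": "carry_out", "arguments": {
  "deltas": "0 0.3 0 0 0 0 1;0 0.6 0 0 0 0 1;0 0.9 0 0 0 0 1;0 1.2 0 0 0 0 1;0 1.5 0 0 0 0 1;0 1.8 0 0 0 0 1;0 2 0 0 0 0 1;0 2 0 0 0 0 1"
}}

```text
time_s: 31.62
eef_pos: [0.5127, 0.0938, 0.0404]
eef_rot: [-0.001, 0.805, 0.593, -0.001]
wrist_force: [-8.5, 1.7, 2.5]
opening: 0.125
grasp_force: 61.8
```

```bash
python3 -c "
from h import *
o=sensors.get_obs();T=tool();print(T.round(4),T[:3,:3].T@o['wrist_force'],T[:3,:3].T@o['torque'])"
```

```text
[[ 2.973e-01  9.548e-01 -2.800e-03  5.127e-01]
 [ 9.548e-01 -2.973e-01 -1.000e-04  9.380e-02]
 [-9.000e-04 -2.700e-03 -1.000e+00  4.040e-02]
 [ 0.000e+00  0.000e+00  0.000e+00  1.000e+00]] [-0.91216177 -8.63937617 -2.50116264] [ 1.27808992 -0.05048802  0.1435941 ]
```

Contact at 8.6 N with a near-zero yaw moment, so the face is bearing along its length. I'll ease off, release and rise.

>>> {"name": "carry_out", "arguments": {
  "deltas": "0 -0.5 0 0 0 0 1;0 -1 0.2 0 0 0 1;0 -1 0.3 0 0 0 0.8;0 -1 0.3 0 0 0 0.5;0 -1 0.3 0 0 0 0.5;0 -1 0.3 0 0 0 0.5;0 -1 -10 0 0 0 0.5;0 -1 -35 0 0 0 0.5;0 -1 -65 0 0 0 0.5;0 -1 -95 0 0 0 1;0 -1 -110 0 0 0 1;0 -1 -110 0 0 0 1"
}}

```text
time_s: 33.12
eef_pos: [0.514, 0.0937, 0.1516]
eef_rot: [0.001, 0.805, 0.593, 0.001]
wrist_force: [-0.4, -0.2, -0.2]
opening: -0.003
grasp_force: 0.0
```

```bash
python3 - <<'E'
from h import *
T=tool();np.save("T9.npy",T);im=vision.camera("wrist");cv2.imwrite("pics/w9.png",im)
K=vision.camera_model("wrist")["K"];E=wristE(T)
print(T[:3,3])
g=cv2.GaussianBlur(cv2.cvtColor(im,cv2.COLOR_BGR2GRAY),(3,3),0).astype(float)
# profile across the joint at several stations: base frame origin = tool frame guess, print grey along tool y at z=.033
for y in(-60,-30,0,30,60,85):
    o=T[:3,3]+T[:3,0]*y/1000
    row=[]
    for d in range(15,52,1):
        p=o+T[:3,1]*d/1000;p[2]=.033
        u=proj(K,E,p[None])[0];row.append(int(cv2.getRectSubPix(g.astype(np.float32),(1,1),tuple(map(float,u)))[0,0]) if 0<u[1]<399 else -1)
    print(y,row)
E
```

```text
[0.51398194 0.09373286 0.1516019 ]
-60 [61, 47, 31, 22, 19, 19, 20, 20, 19, 19, 20, 20, 18, 28, 77, 150, 193, 200, 199, 199, 199, 196, 185, 181, 195, 210, 213, 213, 213, 213, 213, 213, 213, 213, 213, 213, 212]
-30 [203, 204, 204, 204, 204, 205, 204, 194, 166, 135, 113, 90, 71, 90, 148, 194, 205, 204, 202, 201, 200, 198, 192, 187, 195, 206, 211, 212, 213, 212, 212, 213, 213, 213, 214, 213, 213]
0 [205, 205, 204, 205, 206, 207, 209, 205, 185, 157, 129, 97, 73, 90, 148, 194, 206, 206, 205, 204, 203, 200, 191, 181, 190, 209, 214, 214, 213, 213, 213, 213, 212, 201, 178, 183, 205]
30 [124, 124, 122, 122, 122, 123, 125, 125, 124, 122, 117, 99, 74, 72, 98, 119, 124, 124, 123, 128, 150, 178, 189, 183, 192, 208, 213, 213, 213, 213, 213, 213, 213, 213, 212, 212, 213]
60 [212, 213, 213, 213, 212, 213, 213, 211, 195, 160, 128, 100, 73, 83, 147, 202, 213, 212, 212, 211, 211, 210, 206, 202, 207, 213, 213, 213, 213, 213, 213, 213, 213, 213, 213, 212, 213]
85 [214, 214, 214, 214, 214, 213, 212, 202, 172, 141, 125, 103, 74, 86, 149, 201, 213, 213, 213, 213, 213, 213, 206, 192, 189, 201, 206, 206, 206, 206, 205, 204, 205, 206, 205, 206, 206]
```

Seam and leg edge sit at constant offsets at every station, so it is parallel and tight. I'll give a light low push at the middle of the foot's back edge so the face self-aligns against the base.

>>> {"name": "carry_out", "arguments": {
  "deltas": "0 -30 0 0 0 0 1;0 -66 0 0 0 0 1;0 -66 40 0 0 0 1;0 -66 80 0 0 0 1;0 -66 115 0 0 0 1;0 -66 135 0 0 0 1;0 -66 144 0 0 0 1;0 -66 145 0 0 0 1;0 -62 145 0 0 0 1;0 -58 145 0 0 0 1;0 -55 145 0 0 0 1;0 -55 145 0 0 0 1"
}}

```text
time_s: 34.67
eef_pos: [0.4613, 0.1099, 0.0057]
eef_rot: [0.001, 0.805, 0.593, 0.0]
wrist_force: [-1.0, 0.3, 0.5]
opening: -0.0
grasp_force: 0.0
```

>>> {"name": "carry_out", "arguments": {
  "deltas": "0 1 0 0 0 0 1;0 2 0 0 0 0 1;0 3 0 0 0 0 1;0 4 0 0 0 0 1;0 5 0 0 0 0 1;0 6 0 0 0 0 1;0 7 0 0 0 0 1;0 7 0 0 0 0 1"
}}

```text
time_s: 35.67
eef_pos: [0.4669, 0.1081, 0.0052]
eef_rot: [-0.0, 0.805, 0.593, -0.0]
wrist_force: [-2.3, 1.5, 1.5]
opening: -0.0
grasp_force: 0.0
```

>>> {"name": "carry_out", "arguments": {
  "deltas": "0 0.4 0 0 0 0 1;0 0.8 0 0 0 0 1;0 1.2 0 0 0 0 1;0 1.6 0 0 0 0 1;0 1.6 0 0 0 0 1"
}}

```text
time_s: 36.3
eef_pos: [0.4673, 0.1079, 0.0053]
eef_rot: [-0.001, 0.805, 0.593, -0.001]
wrist_force: [-8.7, 2.5, 9.6]
opening: -0.0
grasp_force: 0.0
```

>>> {"name": "carry_out", "arguments": {
  "deltas": "0 0.5 0 0 0 0 1;0 1 0 0 0 0 1;0 1.5 0 0 0 0 1;0 1.5 0 0 0 0 1"
}}

```text
time_s: 36.8
eef_pos: [0.4676, 0.1078, 0.0054]
eef_rot: [-0.002, 0.805, 0.593, -0.002]
wrist_force: [-15.7, 4.9, 15.9]
opening: 0.001
grasp_force: 0.0
```

It holds firm at 16 N with no further travel. Backing away and checking.

>>> {"name": "carry_out", "arguments": {
  "deltas": "0 -2 0 0 0 0 1;0 -4 0 0 0 0 1;0 -8 -1 0 0 0 1;0 -16 -2 0 0 0 1;0 -22 -10 0 0 0 1;0 -22 -45 0 0 0 1;0 -22 -85 0 0 0 1;0 -22 -125 0 0 0 1;0 0 -150 0 0 0 1;0 20 -150 0 0 0 1;0 45 -150 0 0 0 1;0 45 -150 0 0 0 1"
}}

```text
time_s: 38.3
eef_pos: [0.5142, 0.0933, 0.156]
eef_rot: [0.001, 0.806, 0.592, 0.0]
wrist_force: [-1.0, 0.1, -0.6]
opening: -0.003
grasp_force: 0.0
```

```bash
python3 - <<'E'
from h import *
T=tool();im=vision.camera("wrist");cv2.imwrite("pics/w10.png",im);cv2.imwrite("pics/top10.png",vision.camera("top"))
K=vision.camera_model("wrist")["K"];E=wristE(T);print(T[:3,3],sensors.get_obs()['wrist_force'])
g=cv2.cvtColor(im,cv2.COLOR_BGR2GRAY).astype(np.float32)
def prof(z,ys,rng):
  for y in ys:
    row=[]
    for d in rng:
        p=T[:3,3]+T[:3,0]*y/1000+T[:3,1]*d/1000;p[2]=z
        u=proj(K,E,p[None])[0];row.append(int(cv2.getRectSubPix(g,(1,1),tuple(map(float,u)))[0,0]) if 0<u[1]<399 else -1)
    print(y,row)
prof(.033,(-60,-40,-20,0,20,40,60,68),np.arange(26,46,1))
# length direction along leg top and cover
for d in(34,45):
    row=[];
    for x in range(60,125,2):
        p=T[:3,3]+T[:3,0]*x/1000+T[:3,1]*d/1000;p[2]=.033
        u=proj(K,E,p[None])[0];row.append(int(g[int(round(u[1])),int(round(u[0]))]) if 0<u[1]<399 else -1)
    print("len",d,row)
E
```

```text
[0.51415382 0.09330463 0.15602113] [-0.51496982  0.26248448 -0.4867214 ]
-60 [11, 13, 17, 79, 158, 196, 199, 198, 200, 200, 199, 188, 179, 199, 214, 213, 211, 212, 213, 213]
-40 [85, 57, 95, 176, 204, 204, 201, 200, 200, 202, 200, 177, 179, 204, 211, 212, 213, 213, 211, 212]
-20 [89, 58, 105, 176, 205, 204, 204, 203, 202, 201, 200, 185, 175, 200, 213, 212, 213, 212, 211, 212]
0 [87, 60, 88, 168, 202, 207, 207, 205, 205, 205, 201, 192, 169, 196, 213, 211, 212, 214, 214, 214]
20 [89, 54, 68, 109, 121, 122, 121, 121, 123, 119, 167, 197, 174, 194, 211, 212, 213, 213, 212, 210]
40 [96, 63, 71, 108, 127, 126, 170, 160, 142, 142, 172, 197, 161, 187, 211, 213, 213, 213, 213, 214]
60 [102, 60, 75, 165, 205, 213, 212, 213, 211, 211, 211, 204, 170, 189, 211, 212, 214, 213, 212, 212]
68 [99, 64, 92, 171, 210, 213, 212, 213, 212, 212, 212, 209, 185, 201, 212, 212, 212, 212, 213, 214]
len 34 [212, 213, 214, 212, 212, 214, 213, 215, 213, 213, 212, 212, 214, 214, 213, 211, 212, 212, 196, 204, 204, 207, 206, 207, 205, 207, 205, 205, 204, 207, 205, 205, 205]
len 45 [213, 212, 216, 214, 214, 152, 130, 198, 205, 204, 205, 204, 207, 207, 206, 206, 205, 205, 207, 206, 204, 206, 207, 207, 205, 205, 206, 206, 204, 207, 206, 206, 204]
```

The seam is uniformly tight and the overlap at the visible end is about 25 mm, so it is centred. The arm is clear, so I'll hand in.

```bash
python3 -c "
from bench import ctrl
print(ctrl.hand_in())"
```

```text
the job is handed in; nothing more can be done
None
```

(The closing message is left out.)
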